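# Press a bolted bracket home in the checking fixture

### The arm

A 7-joint arm with a two-finger parallel gripper is mounted at the origin on a cart in front of the work surface, level with it; the furniture and walls round the work are solid. World frame = base frame: x ahead of the robot, y to its left, z up, the work surface at z = 0. Lengths are in m, angles in rad, forces in N, time in s.
With the tool pointing down it reaches from about 0.425 to 0.875 m from the base axis. Payload 8.4 kg.
Tool frame: the origin (TCP) lies midway between the tips of the shut fingers; the grasp point (between the pads) lies 19 mm behind it; z points along the fingers, y is the line along which they close (so a half turn about z gives the same grasp; the last joint's range is limited). The gripper opens to 85 mm and grips with 20 to 120 N. Pads are 22 mm wide; open, the fingers measure 114 mm over their backs; the gripper's body (76 mm by 85 mm) begins 54 mm behind the grasp point. The pads swing forward as they close: fully open they stand 13 mm farther back than shut.
Start: joints at [1.122, 0.333, 0.04, 1.465, -0.013, 1.343, -0.059], TCP at [0.223, -0.611, 0.231] pointing down, gripper open.
Joint ranges: [-2.58, 2.58], [-0.38, 2.09], [-1.3, 1.39], [0.25, 2.4], [-1.5, 4.64], [0.08, 2.09], [-2.65, 2.65]. Speed limits (rad/s): [2.22, 2.22, 2.79, 2.79, 3.14, 3.14, 3.14].

### API

Orientations are given as a unit quaternion [x, y, z, w].
In Python, from station import arm gives the robot as it stands.
- The arm moves only by the shell command python3 -m handwheel 'ROWS' [FORCE]. ROWS is text: rows parted by semicolons, each of 7 numbers parted by spaces: the shift along the tool's x, y, z in m, then the turn, a rotation vector about the tool's x, y, z in rad, then the opening, from 0 (shut) to 1 (fully open). In form: x y z rx ry rz gripper; .... A call has exactly 10 rows; each row shifts and turns the commanded pose from where the row before left it, along the tool's axes as they then stand; what a row does not reach is not made up. A row lasts 1/12 s, in which the tool goes at most 41.7 mm and 7.16 degrees, less where a joint would pass 70% of its speed; a pose out of reach is approached as far as the arm can. A call is refused whole if a number of a shift passes 0.0417 or a number of a turn 0.125, either way. A call with a gripper value outside its range is refused whole. The fingers move at their own pace and stop on an object; FORCE is the grip in N (left out, the last holds). Time passes only in rows, so rows that do not move let the fingers close, or fill a call up. It gives the time, the measured TCP pose, the force, the opening and the grip force at its end, in the units of the state.
- arm.observe(): the state, without advancing time (a new reading comes with each control period).
- arm.get_image(name): name is "side" or "top" or "wrist"; returns a dict with "img" (400x640x3 uint8, red, green, blue), "fx", "fy", "cx", "cy" (pixels), "extrinsics" (4x4, takes a point from world to camera coordinates); the wrist camera has in their place "mount" (4x4, takes a point from camera to tool coordinates, whose origin is the TCP and whose axes are the flange's). Camera axes: x right, y down, z forward; pixel columns grow to the right and rows downward; lengths in m; the calibration is good to about 2 mm. A picture is of the moment at which its call begins: read the wrist's pose just before it. There is no depth.
- arm.job_done(): hands the job in; it is judged then, once.
Trained networks look in a picture, given as the dict that the camera call returned (one of the last four; its "shot" number tells which), for a name from the list of things; names that differ only in an ending like _2 or _b are one class to them, and where a whole thing is asked for, a point or a joint stands for the part that bears it (a point fixed in the world has none). Each returns a list of dicts, best first, with "confidence" (0 to 1); they miss things now and then, are a little off and sometimes report something else, mostly with a low value. They report only what shows in the picture. A call takes as long as a camera call.
- arm.search_frame(label, picture): "extent" ([left, top, width, height] in pixels, round what is visible of it).
- arm.place_of(label, picture): "position" ([column, row] in pixels: a listed point, or the origin of a listed thing).
The state is a dict: "time": time; "joint_positions": joint angles; "qd": joint speeds; "joint_torque": joint torques, N m; "tool_pos": TCP position; "orientation": TCP orientation; "force": force on the tool from outside, world axes, zero at the start; "wrist_torque": the same for the moment, N m; "grip_width": finger opening in m; "grip_force": force on a finger pad.
Only numpy, scipy, OpenCV 4.12 (cv2) and the standard library are available. Lean on these libraries where they do the work, as an engineer would, in place of code of your own. Each camera call takes 0.05 s, during which the arm holds its last target. There are 200 camera calls.

### The job

Load the bolted-together bracket (the one with nuts on it, not the bare one) into the cradle of the checking fixture, lying flat with its bolt ends on the cradle's floor, and let go of it; then lower the open hinged lid over it without slamming it. Press the lid down on the bracket against the sprung plunger, firmly but not hard, until the lid meets its stop posts, and keep it pressed there with the fingers: the program finishes while still holding the lid down. Leave the other things on the table where they are.

Things in the scene. Friction and masses are not known exactly. Their poses are not given: they have to be found in the camera images.
- fixture: checking fixture, fixed to the table: dark steel base plate 190x160x12 mm (x -90 to +100, y -80 to +80 mm) with a sprung cradle in the middle, four rubber-capped stop posts (10 mm across, tops at 43 mm, at x -50 and +52, y -62 and +62 mm) and a grey lid hinged at its rear edge. Origin: on the table under the cradle's centre; +x towards the hinge, away from the robot; y along the hinge; z up
- nest (a point): centre of the aluminium cradle's floor, 32 mm above the table at rest; axes as the fixture's. The bracket fits lengthwise along y, either way round, on its bolt ends, about 3 mm play all round. Floor 26 mm wide in x; guides 14 mm high stand only at the ends (|y| 37 to 57 mm, |x| up to 22 mm): the middle of the long sides is open for fingers
- cradle (a joint): how far (m) the cradle is pressed down on its sprung plunger: 0 at rest; it starts to move at about 6 N, takes about 14 N at 0.007, and is at about 0.007 when the lid is on its stops with the bracket inside
- lid (a joint): lid angle (rad): 0 = closed, level on its stop posts; 1.57 upright; 2.0 leaning back. Stiff hinge: it stays where left (2 to 3 N at the tab moves it). With the bracket in, a rubber pad under the lid's middle meets it at about 0.09 rad; from there the plunger is pressed back, about 8 N on the tab to reach the stop; let go, the lid springs up to about 0.09
- lid_hinge (a point): middle of the lid's hinge axis, 80 mm in +x of the fixture's origin, 46 mm above the table; axes as the fixture's, hinge axis along y; does not turn with the lid. The lid is a plate 6 mm thick, its middle plane through the axis, 142 mm wide, reaching 140 mm from the axis; a tab 50 mm wide in the middle reaches 165 mm
- lid_tab (a point): middle of the tab on the lid's outer face (the upper face when closed), 152 mm from the hinge axis; turns with the lid: x points along the lid to the hinge, z out of the outer face. The place to press; 49 mm above the table when the lid is closed
- bracket_assembly: the assembled bracket: black slotted steel plate 98x30x2 mm with three bolts and nuts, lying on its bolt ends; about 60 g. Origin: centre of its underside at the bolt ends (on the table at the start); y along its length, x across, z up. The plate lies 8 to 10 mm above the origin; nuts reach 14 mm. Grip it across its 30 mm width at mid-length
- bare_bracket: plain black slotted bracket without bolts, 102x30 mm, one end bent up 14 mm; leave alone. Origin: under its middle, on the table
- oiler: small plastic oil bottle, 41 mm across, 118 mm tall; leave alone. Origin: under its middle, on the table
- nut_driver: nut driver lying down, 186 mm long, 29 mm high; leave alone. Origin: under its middle, on the table
- hex_key: L-shaped hex key lying flat, 87 mm long; leave alone. Origin: under its middle, on the table
- eraser: eraser, 46x19x12 mm; leave alone. Origin: under its middle, on the table
- marker: marker pen lying down, 135 mm long, 17 mm across; leave alone. Origin: under its middle, on the table

How it is judged:
On the way, in this order (a step that is already met when the one before it is completed fails the run):
1. the bolted bracket lies in the cradle, let go, with the lid still open (x of bracket_assembly in the frame of nest between -0.007 and 0.007 m and y of bracket_assembly in the frame of nest between -0.007 and 0.007 m and z of bracket_assembly in the frame of nest between -0.004 and 0.004 m and angle between the y axis of bracket_assembly and the y axis of nest, either way round below 0.15 rad and value of joint lid above 1.2 rad and contact force between the fingers and bracket_assembly below 0.2 N), for 0.2 s.
2. the lid is lowered over the bracket in the cradle (x of bracket_assembly in the frame of nest between -0.007 and 0.007 m and y of bracket_assembly in the frame of nest between -0.007 and 0.007 m and z of bracket_assembly in the frame of nest between -0.004 and 0.004 m and angle between the y axis of bracket_assembly and the y axis of nest, either way round below 0.15 rad and value of joint lid below 0.3 rad), for 0.05 s.
At the end, for the whole second after the job is handed in: Through the last second the fingers press the lid with 3 to 35 N: lid at rest on its stops (under 0.02 rad), cradle down more than 4.5 mm, bracket in the cradle (7 mm of its centre along and across, 4 mm of its floor, aligned within 0.15 rad) (x of bracket_assembly in the frame of nest between -0.007 and 0.007 m and y of bracket_assembly in the frame of nest between -0.007 and 0.007 m and z of bracket_assembly in the frame of nest between -0.004 and 0.004 m and angle between the y axis of bracket_assembly and the y axis of nest, either way round below 0.15 rad and value of joint lid below 0.02 rad and value of joint cradle above 0.0045 m and contact force between the fingers and fixture between 3 and 35 N and velocity of joint lid between -0.05 and 0.05 rad/s); the arm keeps its last pose, push and grip.
It fails at once if the lid is slammed (faster than 4 rad/s) (velocity of joint lid below -4 rad/s).
It fails at once if the fingers press the fixture with more than 50 N (contact force between the fingers and fixture above 50 N).
It fails at once if another thing on the table is moved by more than 30 mm (distance of any of bare_bracket, oiler, nut_driver, hex_key, eraser, marker from where it was at the start of the episode above 0.03 m).
It also fails if it takes over 58 s, if anything falls off the work surface, if the arm or the gripper's body presses on something with over 40 N, if the wrist force passes 120 N, or if a joint passes its speed limit or range.

## Working session

There is one attempt and no reset: what is moved stays moved. The work goes in short steps, Python scripts to look and compute and a shell command to move; the robot and the scene stay as the last step left them, time stands still between calls to the robot, and variables do not carry over. Pictures are saved under pics/ and viewed, at most 10 in all, crops included, and the job is handed in when it is done.

```bash
mkdir -p pics
cat > h.py <<'E'
import numpy as np, cv2
from station import arm
from scipy.spatial.transform import Rotation as R
def T_of(s):
    T=np.eye(4);T[:3,:3]=R.from_quat(s["orientation"]).as_matrix();T[:3,3]=s["tool_pos"];return T
def shot(n):
    s=arm.observe();p=arm.get_image(n)
    E=np.linalg.inv(p["extrinsics"]) if n!="wrist" else T_of(s)@np.array(p["mount"])
    p["c2w"]=E;return p
def ray(p,uv):
    d=np.array([(uv[0]-p["cx"])/p["fx"],(uv[1]-p["cy"])/p["fy"],1.]);return p["c2w"][:3,3],p["c2w"][:3,:3]@d/np.linalg.norm(d)
def atz(p,uv,z):
    o,d=ray(p,uv);return o+d*(z-o[2])/d[2]
def tri(rs):
    A=0;b=0
    for o,d in rs:
        P=np.eye(3)-np.outer(d,d);A=A+P;b=b+P@o
    x=np.linalg.solve(A,b);return x,[float(np.linalg.norm((np.eye(3)-np.outer(d,d))@(x-o))) for o,d in rs]
def pix(p,X):
    c=np.linalg.inv(p["c2w"])@np.append(X,1);return np.array([p["fx"]*c[0]/c[2]+p["cx"],p["fy"]*c[1]/c[2]+p["cy"]])
def save(p,n): cv2.imwrite("pics/"+n,cv2.cvtColor(p["img"],cv2.COLOR_RGB2BGR))
E
python3 - <<'E'
from h import *
np.set_printoptions(precision=4,suppress=True)
s=arm.observe();print(s["time"],s["tool_pos"],s["orientation"],s["force"],T_of(s)[:3,:3])
rs={}
for n in("top","side","wrist"):
    p=shot(n);save(p,n+"0.png");print(n,p["c2w"][:3,3],p["c2w"][:3,2],p["fx"])
    for l in("fixture","nest","lid_hinge","lid_tab","bracket_assembly","bare_bracket","oiler"):
        q=arm.place_of(l,p)
        for k in q[:2]: print(n,l,np.round(k["position"],1),round(k["confidence"],2),atz(p,k["position"],0.0))
        if q: rs.setdefault(l,[]).append(ray(p,q[0]["position"]))
for l,r in rs.items():
    if len(r)>1: print(l,*tri(r))
E
```

```text
0.0 [ 0.2226 -0.6102  0.2304] [ 0.9847  0.174  -0.0002 -0.0008] [ 1.0147 -0.6051  0.1072] [[ 0.9395  0.3427 -0.0007]
 [ 0.3427 -0.9395  0.0015]
 [-0.0001 -0.0016 -1.    ]]
top [ 0.3769 -0.2832  0.9466] [ 0.1534  0.0075 -0.9881] 404.33430069046875
top fixture [260.1 218.8] 0.66 [ 0.4795 -0.1364  0.    ]
top nest [257.2 213.4] 0.63 [ 0.4925 -0.1296  0.    ]
top nest [259.9 219.7] 0.45 [ 0.4774 -0.1359  0.    ]
top lid_hinge [261.5 181.5] 0.8 [ 0.5689 -0.1404  0.    ]
top lid_tab [249.8 140.3] 0.95 [ 0.6717 -0.1129  0.    ]
top bracket_assembly [363.5 214.9] 0.61 [ 0.4811 -0.3799  0.    ]
top bare_bracket [410.7 245.4] 0.66 [ 0.4065 -0.4859  0.    ]
top oiler [406.7 177.6] 0.66 [ 0.5671 -0.4868  0.    ]
side [0.2267 0.4396 0.3996] [ 0.3596 -0.8441 -0.3976] 364.7019105352288
side fixture [318.2 259.2] 0.79 [ 0.4792 -0.1321  0.    ]
side fixture [312.5 208.8] 0.72 [ 0.5888 -0.3484  0.    ]
side nest [319.4 244.6] 0.55 [ 0.4996 -0.186   0.    ]
side lid_tab [320.2 244.2] 0.24 [ 0.4987 -0.1882  0.    ]
side bracket_assembly [355.9 214. ] 0.6 [ 0.4739 -0.3604  0.    ]
side bare_bracket [392.7 201.3] 0.51 [ 0.4056 -0.474   0.    ]
side oiler [342.9 191.5] 0.72 [ 0.5558 -0.4911  0.    ]
wrist [ 0.2923 -0.5867  0.374 ] [-0.2723 -0.0992 -0.9571] 288.09075466184515
fixture [ 0.4803 -0.1358 -0.0025] [0.0005210748387253056, 0.0005210748387252035]
nest [ 0.4836 -0.1365  0.0315] [0.005233131028894503, 0.005233131028894481]
lid_tab [ 0.5676 -0.1433  0.046 ] [0.08744669849321246, 0.08744669849321253]
bracket_assembly [ 0.4813 -0.3812 -0.0104] [0.0009553462714895814, 0.0009553462714895444]
bare_bracket [ 0.4074 -0.4869 -0.0056] [0.0007212266607704894, 0.0007212266607705558]
oiler [ 0.561  -0.488   0.0014] [0.005939019256312519, 0.005939019256312529]
```

View pics/top0.png

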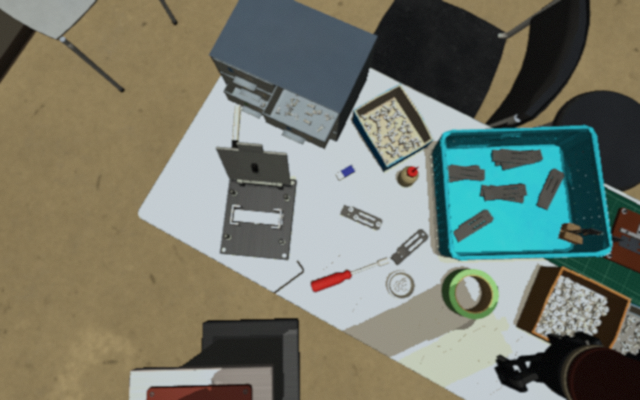

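View pics/side0.png

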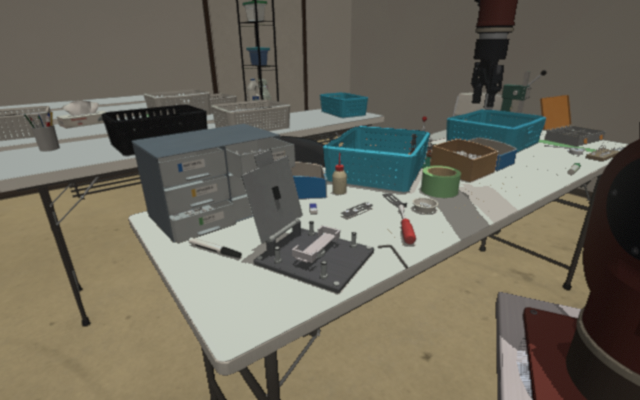

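The top view shows the fixture at (258,218) with its lid leaning back, and brackets at (362,216) and (410,245). I'll use the wrist camera to see which one is bolted.

```bash
python3 -m handwheel '0.028 -0.016 -0.002 0 0 0 1;0.028 -0.016 -0.002 0 0 0 1;0.028 -0.016 -0.002 0 0 0 1;0.028 -0.016 -0.002 0 0 0 1;0.028 -0.016 -0.002 0 0 0 1;0.028 -0.016 -0.002 0 0 0 1;0.028 -0.016 -0.002 0 0 0 1;0.028 -0.016 -0.002 0 0 0 1;0.028 -0.016 -0.002 0 0 0 1;0.028 -0.016 -0.002 0 0 0 1'
cat > look.py <<'E'
from h import *
import sys,pickle,os
np.set_printoptions(precision=4,suppress=True)
s=arm.observe();print(s["time"],s["tool_pos"],R.from_quat(s["orientation"]).as_euler("xyz",degrees=True),s["force"],s["grip_width"])
print(T_of(s)[:3,:3])
p=shot("wrist");save(p,sys.argv[1]+".png")
for l in sys.argv[2:]:
    for k in arm.place_of(l,p)[:2]:
        print(l,np.round(k["position"],1),round(k["confidence"],2),atz(p,k["position"],0.0),atz(p,k["position"],0.032))
    for k in arm.search_frame(l,p)[:1]: print("  ext",np.round(k["extent"]),round(k["confidence"],2))
p["shotd"]=1;pickle.dump(p,open("pics/"+sys.argv[1]+".pkl","wb"))
E
python3 look.py w1 bracket_assembly bare_bracket fixture nest lid_hinge lid_tab
```

```text
time: 2.03
tool_pos: [0.4317, -0.363, 0.2517]
orientation: [0.985, 0.174, 0.0, 0.0]
force: [0.5, -1.1, 0.4]
grip_width: 0.0852
grip_force: 0.0
2.0333 [ 0.4317 -0.363   0.2517] [179.9766  -0.0085  20.0355] [ 0.5417 -1.104   0.3908] 0.0852142410408121
[[ 0.9395  0.3426  0.0003]
 [ 0.3426 -0.9395 -0.0003]
 [ 0.0001  0.0004 -1.    ]]
bracket_assembly [343.9 143.4] 0.9 [ 0.4773 -0.3731  0.    ] [ 0.4792 -0.3703  0.032 ]
  ext [316. 114.  62.  62.] 0.57
bare_bracket [397.3 214.9] 0.79 [ 0.4088 -0.4821  0.    ] [ 0.4163 -0.4705  0.032 ]
  ext [362. 195.  68.  40.] 0.58
fixture [169.7  74.4] 0.98 [ 0.482  -0.1365  0.    ] [ 0.4835 -0.153   0.032 ]
fixture [190.4 189.8] 0.71 [ 0.3434 -0.1929  0.    ] [ 0.3562 -0.2048  0.032 ]
  ext [ 78.   1. 179. 166.] 0.56
nest [149.6  69.8] 0.61 [ 0.4786 -0.1119  0.    ] [ 0.4805 -0.1303  0.032 ]
  ext [ 92.  21. 114.  88.] 0.81
  ext [ 76.   1. 181. 168.] 0.97
  ext [171.   0.  61.  28.] 0.89
```

View pics/w1.png

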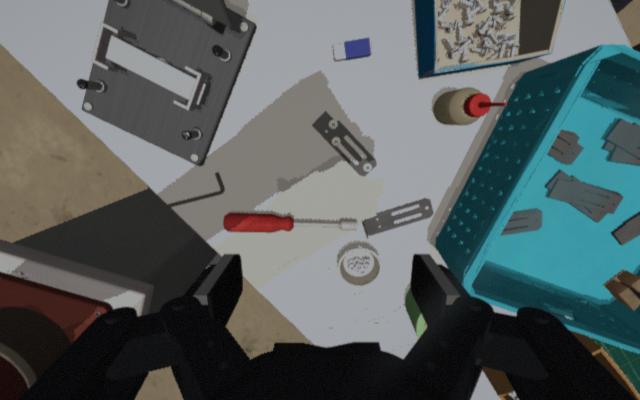

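The wrist view shows the bolted bracket, with nuts visible, at (345,143). The bare bracket is at (398,215) and the fixture's cradle at (153,68). Next I'll measure orientations.

```bash
cat > rect.py <<'E'
from h import *
def rect(p,box,z,thr=90):
    x,y,w,h=box;g=cv2.cvtColor(p["img"],cv2.COLOR_RGB2GRAY)[y:y+h,x:x+w]
    m=(g<thr).astype(np.uint8);n,L,st,c=cv2.connectedComponentsWithStats(m)
    i=1+np.argmax(st[1:,4]);ys,xs=np.where(L==i)
    W=np.array([atz(p,(a+x,b+y),z)[:2] for a,b in zip(xs,ys)],np.float32)
    (c,s,a)=cv2.minAreaRect(W);B=cv2.boxPoints((c,s,a))
    e=[B[1]-B[0],B[2]-B[1]];l=max(e,key=np.linalg.norm)
    return np.array(c),sorted(s),np.degrees(np.arctan2(l[1],l[0]))%180
E
python3 - <<'E'
import pickle
from rect import *
p=pickle.load(open("pics/w1.pkl","rb"))
for t in(60,75,90,105): print(t,rect(p,(308,105,74,78),.010,t))
for uv in((84,105),(203,164),(258,14)): print(atz(p,uv,0.012))
E
```

```text
60 (array([ 0.47957975, -0.37068033]), [0.02617926150560379, 0.08704178035259247], np.float32(66.429565))
75 (array([ 0.4793596, -0.3709105]), [0.02813226915895939, 0.0880320817232132], np.float32(65.59445))
90 (array([ 0.47810376, -0.37339985]), [0.02963285520672798, 0.09500937163829803], np.float32(64.78353))
105 (array([ 0.46266478, -0.36648917]), [0.06373123824596405, 0.09705643355846405], np.float32(64.554726))
[ 0.41067431 -0.04849394  0.012     ]
[ 0.38880458 -0.20558251  0.012     ]
[ 0.58122572 -0.22612408  0.012     ]
```

```bash
python3 -m handwheel '0.0035 0.005 0.008 0 0 -0.1 1;0.0035 0.005 0.008 0 0 -0.1 1;0.0035 0.005 0.008 0 0 -0.1 1;0.0035 0.005 0.008 0 0 -0.1 1;0.0035 0.005 0.008 0 0 -0.1 1;0.0035 0.005 0.008 0 0 -0.1 1;0.0035 0.005 0.008 0 0 -0.1 1;0.0035 0.005 0.008 0 0 -0.1 1;0 0 0.008 0 0 0 1;0 0 0.008 0 0 0 1'
python3 look.py w2 bracket_assembly fixture
python3 - <<'E'
import pickle
from rect import *
p=pickle.load(open("pics/w2.pkl","rb"));q=pickle.load(open("pics/w1.pkl","rb"))
print(pix(p,[.4785,-.373,.01]))
u,v=pix(p,[.4785,-.373,.01]).astype(int)
for t in(60,75,90): print(t,rect(p,(max(u-100,0),max(v-60,0),200,120),.010,t))
a=arm.place_of("bracket_assembly",shot("wrist"))
E
```

```text
time: 3.52
tool_pos: [0.4768, -0.3766, 0.1706]
orientation: [0.84, 0.542, 0.0, -0.0]
force: [-0.7, 0.4, 0.4]
grip_width: 0.0853
grip_force: 0.0
3.5167 [ 0.4768 -0.3766  0.1706] [-179.9843   -0.0152   65.7061] [-0.7466  0.391   0.4249] 0.0852954148515871
[[ 0.4114  0.9114 -0.0001]
 [ 0.9114 -0.4114  0.0004]
 [ 0.0003 -0.0003 -1.    ]]
bracket_assembly [327.5 185.1] 0.66 [ 0.4785 -0.3775  0.    ] [ 0.4815 -0.3707  0.032 ]
  ext [314. 140.  29.  90.] 0.96
  ext [134.   2. 214.  65.] 0.6
[325.77418039 183.47166366]
60 (array([ 0.48509234, -0.35912916]), [0.028133340179920197, 0.06091901659965515], np.float32(65.668274))
75 (array([ 0.47785428, -0.37386033]), [0.02903897874057293, 0.09598319232463837], np.float32(66.208664))
90 (array([ 0.47805327, -0.37343302]), [0.0311302300542593, 0.09698879718780518], np.float32(66.34291))
```

View pics/w2.png

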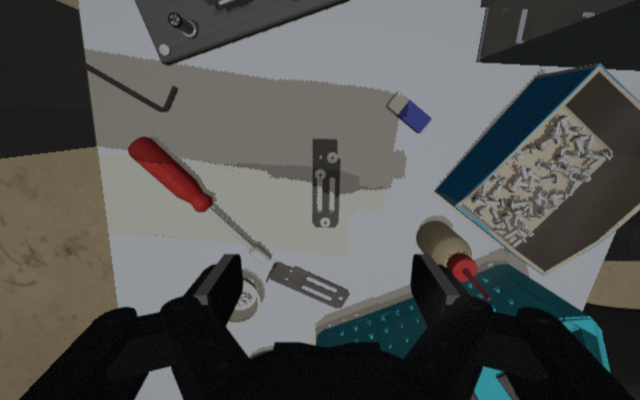

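```bash
python3 -m handwheel '0.0035 -0.0003 0.02 0 0 -0.008 0.8;0 0 0.024 0 0 0 0.8;0 0 0.024 0 0 0 0.8;0 0 0.024 0 0 0 0.8;0 0 0.022 0 0 0 0.8;0 0 0.02 0 0 0 0.8;0 0 0.016 0 0 0 0.8;0 0 0.01 0 0 0 0.8;0 0 0.0075 0 0 0 0.8;0 0 0 0 0 0 0.8' 30
python3 -m handwheel '0 0 0 0 0 0 0;0 0 0 0 0 0 0;0 0 0 0 0 0 0;0 0 0 0 0 0 0;0 0 0 0 0 0 0;0 0 0 0 0 0 0;0 0 0 0 0 0 0;0 0 0 0 0 0 0;0 0 0 0 0 0 0;0 0 0 0 0 0 0' 30
```

```text
time: 4.7
tool_pos: [0.4776, -0.373, 0.0029]
orientation: [0.837, 0.547, -0.0, -0.001]
force: [-0.5, 0.5, -0.6]
grip_width: 0.0681
grip_force: 0.0
time: 5.53
tool_pos: [0.4787, -0.3737, 0.005]
orientation: [0.837, 0.547, 0.0, 0.001]
force: [-0.8, 1.1, 6.3]
grip_width: 0.0283
grip_force: 29.2
```

```bash
python3 -m handwheel '0 0 -0.01 0 0 0 0;0 0 -0.02 0 0 0 0;0 0 -0.025 0 0 0 0;0 0 -0.025 0 0 0 0;0 0 -0.025 0 0 -0.05 0;0 0 -0.025 0 0 -0.05 0;0.015 0 -0.025 0 0 -0.05 0;0.015 0 -0.025 0 0 -0.05 0;0.015 0 0 0 0 -0.05 0;0.015 0 0 0 0 -0.05 0'
python3 look.py w3 bracket_assembly nest fixture lid_hinge lid_tab
python3 - <<'E'
from h import *
np.set_printoptions(precision=4,suppress=True)
p=shot("top")
for l in("nest","fixture","lid_hinge","lid_tab"):
    for k in arm.place_of(l,p)[:2]: print(l,np.round(k["position"],1),round(k["confidence"],2),atz(p,k["position"],{"fixture":0,"nest":.032,"lid_hinge":.046,"lid_tab":.2}[l]))
E
```

```text
time: 6.37
tool_pos: [0.4933, -0.3147, 0.1864]
orientation: [0.745, 0.667, 0.001, 0.002]
force: [0.6, -0.2, -1.3]
grip_width: 0.0289
grip_force: 29.8
6.3667 [ 0.4933 -0.3147  0.1864] [179.8017   0.0999  83.6812] [ 0.5888 -0.1738 -1.3022] 0.02889425862000422
[[ 0.1101  0.9939  0.0032]
 [ 0.9939 -0.1101 -0.0021]
 [-0.0017  0.0035 -1.    ]]
bracket_assembly [329.5 254.3] 0.8 [ 0.4878 -0.4084 -0.    ] [ 0.4891 -0.3923  0.032 ]
  ext [300. 170.  58. 168.] 0.85
  ext [263.   1.  52.  64.] 0.79
fixture [293.6   3.8] 0.85 [ 0.4819 -0.1337  0.    ] [ 0.4838 -0.1443  0.032 ]
  ext [198.   0. 320.  92.] 0.81
  ext [199.   1. 319.  96.] 0.94
lid_tab [169.5  86.3] 0.36 [ 0.3405 -0.194   0.    ] [ 0.3561 -0.1987  0.032 ]
  ext [376.   0. 142.  80.] 0.97
nest [257.  215.6] 0.66 [ 0.4836 -0.1343  0.032 ]
fixture [261.9 220.7] 0.75 [ 0.4749 -0.1406  0.    ]
fixture [406.7 177.4] 0.28 [ 0.5675 -0.4868  0.    ]
lid_hinge [262.9 182.5] 0.71 [ 0.5571 -0.1505  0.046 ]
lid_tab [249.7 142.2] 0.88 [ 0.6057 -0.1486  0.2   ]
```

View pics/w3.png

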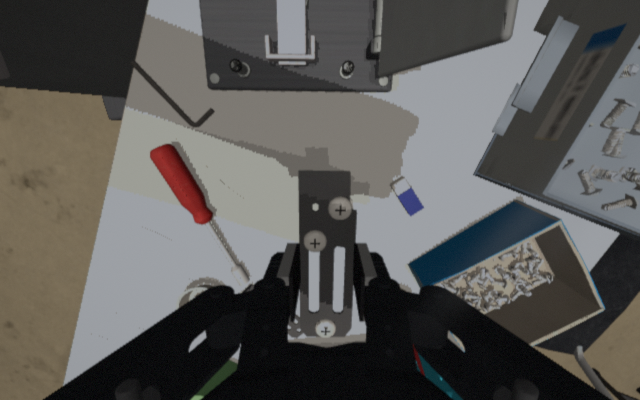

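The held bracket is aligned with the tool, its far edge at row 170, and the cradle is partly in view at the top (290,45). I'll move closer to measure the nest.

```bash
python3 -m handwheel '0.012 0 -0.003 0 0 0 0;0.012 0 -0.003 0 0 0 0;0.012 0 -0.003 0 0 0 0;0.012 0 -0.003 0 0 0 0;0.012 0 -0.003 0 0 0 0;0.012 0 -0.003 0 0 0 0;0.012 0 0 0 0 0 0;0.008 0 0 0 0 0 0;0 0 0 0 0 0 0;0 0 0 0 0 0 0'
python3 look.py w4 bracket_assembly nest fixture lid_hinge lid_tab
python3 -c "
from h import *
import cv2
g=cv2.imread('pics/w4.png')[0:200,140:540];cv2.imwrite('pics/w4c.png',cv2.resize(g,None,fx=2,fy=2,interpolation=2))"
```

```text
time: 8.0
tool_pos: [0.5026, -0.2234, 0.2017]
orientation: [0.746, 0.666, -0.0, -0.0]
force: [-0.6, 0.1, -1.1]
grip_width: 0.0285
grip_force: 29.8
8.0 [ 0.5026 -0.2234  0.2017] [-179.9895    0.0099   83.5699] [-0.6324  0.0551 -1.0572] 0.028471842007689326
[[ 0.112   0.9937 -0.0002]
 [ 0.9937 -0.112  -0.0002]
 [-0.0002 -0.0002 -1.    ]]
bracket_assembly [329.9 253. ] 0.86 [ 0.4963 -0.3225  0.    ] [ 0.4976 -0.3066  0.032 ]
  ext [299. 170.  60. 166.] 0.87
nest [294.5 101.6] 0.66 [ 0.4771 -0.1311  0.    ] [ 0.4803 -0.133   0.032 ]
nest [509.2  88. ] 0.44 [ 0.7166 -0.1439  0.    ] [ 0.6975 -0.1446  0.032 ]
  ext [270.  38.  46. 122.] 0.83
fixture [297.8 104.2] 0.78 [ 0.4804 -0.1343  0.    ] [ 0.4833 -0.1359  0.032 ]
  ext [211.   0. 332. 218.] 0.87
lid_hinge [376.5  99.1] 0.89 [ 0.5691 -0.1389  0.    ] [ 0.5637 -0.14    0.032 ]
lid_hinge [326.7 251.1] 0.46 [ 0.4924 -0.3193  0.    ] [ 0.4941 -0.3037  0.032 ]
  ext [209.   0. 333. 221.] 0.9
lid_tab [510.8  88.3] 0.55 [ 0.7184 -0.1444  0.    ] [ 0.6992 -0.145   0.032 ]
  ext [373.   0. 171. 220.] 0.65
```

View pics/w4c.png

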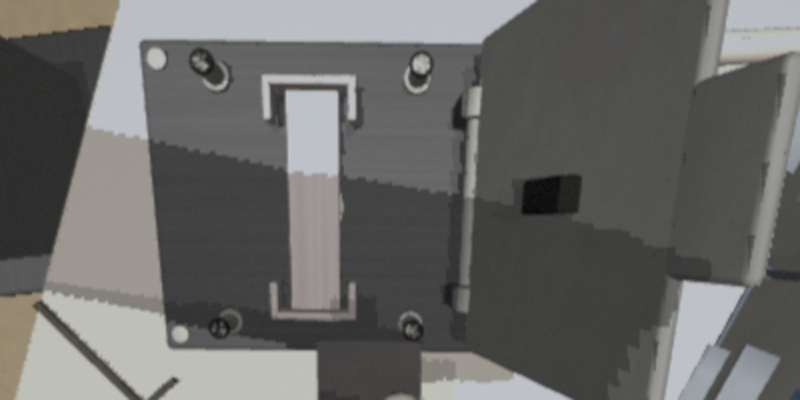

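The crop shows the cradle's guide corners at about (262,76), (356,76), (272,319) and (355,318), plus the post caps and base corners. I'll fit the fixture pose to these and find the held bracket's offset.

Run:
```python
import pickle
from rect import *
from scipy.optimize import least_squares
np.set_printoptions(precision=4,suppress=True)
p=pickle.load(open("pics/w4.pkl","rb"))
# crop px, fixture xyz (+y up in the picture)
C=[((262,76),(-22,57,46)),((356,76),(22,57,46)),((272,319),(-22,-57,46)),((355,318),(22,-57,46)),
((142,40),(-90,80,12)),((170,349),(-90,-80,12)),((203,61),(-50,62,43)),((421,64),(52,62,43)),((220,328),(-50,-62,43)),((412,328),(52,-62,43)),
((286,90),(-13,None,32)),((338,90),(13,None,32)),((291,309),(-13,None,32)),((339,309),(13,None,32))]
def f(q,full=False):
    r=[]
    c,s=np.cos(q[2]),np.sin(q[2]);out=[]
    for (u,v),(x,y,z) in C:
        if y is None: continue
        X=np.array([q[0]+(c*x-s*y)/1e3,q[1]+(s*x+c*y)/1e3,z/1e3+q[3]])
        d=pix(p,X)-np.array([140+u/2,v/2]);out.append(d)
    return np.array(out) if full else np.ravel(out)
s=least_squares(f,[.482,-.1345,-.12,0],loss="soft_l1");print(s.x,np.degrees(s.x[2]));print(f(s.x,True))
W=[atz(p,(140+u/2,v/2),.032) for (u,v),k in C[10:]];print("floor centre",np.mean(W,0))
W=[atz(p,(140+u/2,v/2),.046) for (u,v),k in C[:4]];print("guide centre",np.mean(W,0))
# held bracket in tool coords, plate top at tool z=-0.005
T=T_of(arm.observe())
Ti=np.linalg.inv(T)
for uv in((300,170),(350,170),(325,254),(299,171),(299,230),(352,230)):
    print(uv,(Ti@np.append(atz(p,uv,T[2,3]+.005),1))[:3])
```

```text
[ 0.4825 -0.134  -0.1222 -0.0049] -7.0033159756085155
[[ 0.1049 -0.8467]
 [ 0.1292 -0.354 ]
 [ 0.1336 -0.2641]
 [ 0.5189  0.6278]
 [-1.2216 -0.0243]
 [-0.638  -0.4197]
 [ 0.1558  1.2025]
 [-0.4068  0.8437]
 [ 0.5022 -0.7049]
 [ 0.2312  0.1871]]
floor centre [ 0.4825 -0.1342  0.032 ]
guide centre [ 0.4827 -0.1344  0.046 ]
(300, 170) [ 0.0484 -0.0125 -0.005 ]
(350, 170) [ 0.0484  0.0116 -0.005 ]
(325, 254) [ 0.0037 -0.0005 -0.005 ]
(299, 171) [ 0.0479 -0.013  -0.005 ]
(299, 230) [ 0.0173 -0.0138 -0.005 ]
(352, 230) [ 0.0173  0.0134 -0.005 ]
```

The plate's far edge looks narrower than 30 mm should at this distance, so the bracket may be pitched in the grip. Checking.

```bash
python3 -c "
import cv2
g=cv2.imread('pics/w4.png')[150:360,240:420];cv2.imwrite('pics/w4d.png',cv2.resize(g,None,fx=2.8,fy=2.8,interpolation=2))"
```

```text
(no output)
```

View pics/w4d.png

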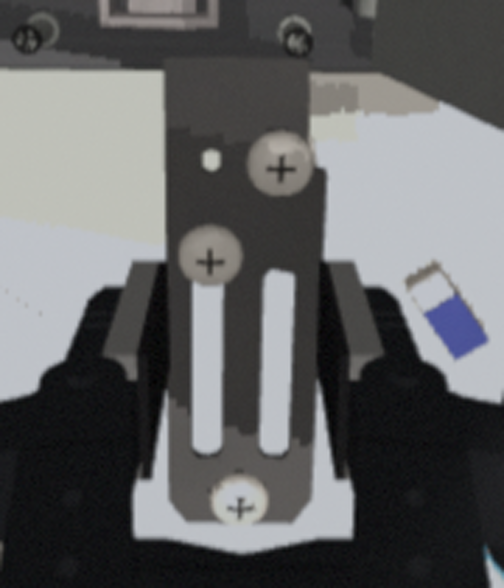

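Run:
```python
import pickle
from h import *
from scipy.optimize import least_squares
np.set_printoptions(precision=4,suppress=True)
p=pickle.load(open("pics/w4.pkl","rb"))
T=T_of(arm.observe());Ti=np.linalg.inv(T)
P=lambda u,v:(240+u/2.8,150+v/2.8)
for dz in(-.005,0,.005,.01,.015):
    g=lambda u,v:(Ti@np.append(atz(p,P(u,v),T[2,3]-dz),1))[:3]
    a,b,l,r=g(237,60),g(240,523),g(165,200),g(326,200)
    print(dz,"far",a[:2],"near",b[:2],"len",a[0]-b[0],"wid",r[1]-l[1], "left edge y",g(166,60)[1],g(169,480)[1])
def f(q): # x,z of centre, pitch, y, halfwid obs 15
    x,z,t,y=q
    pt=lambda s,w:np.array([x+s*np.cos(t),y+w,z+s*np.sin(t)])
    o=[]
    for s,w,uv,k in((.049,0,(237,60),1),(-.049,0,(240,523),1),(.0195,-.015,(165,200),0),(.0195,.015,(326,200),0),(.049,-.015,(166,60),0),(-.04,-.015,(169,480),0)):
        o.append((pix(p,(T@np.append(pt(s,w),1))[:3])-np.array(P(*uv)))[k])
    return o
s=least_squares(f,[0,-.005,0,0]);print(s.x,np.degrees(s.x[2]),s.fun)
```

```text
-0.005 far [ 0.0477 -0.0006] near [-0.0492 -0.0001] len 0.09689024689637858 wid 0.02922487033415988 left edge y -0.012829251894877158 -0.014545219756925964
0 far [ 0.0467 -0.0006] near [-0.0537 -0.0001] len 0.10041196634695052 wid 0.03028712167103942 left edge y -0.01330425084041953 -0.015082589865613283
0.005 far [ 0.0458 -0.0007] near [-0.0581 -0.0001] len 0.10393368579752255 wid 0.03134937300791879 left edge y -0.013779249785961845 -0.015619959974300601
0.01 far [ 0.0449 -0.0007] near [-0.0625 -0.0002] len 0.10745540524809456 wid 0.03241162434479827 left edge y -0.014254248731504049 -0.01615733008298792
0.015 far [ 0.044  -0.0007] near [-0.067  -0.0002] len 0.11097712469866645 wid 0.033473875681677645 left edge y -0.01472924767704642 -0.016694700191675238
[-0.0025 -0.0002  0.0501  0.0009] 2.870715801599471 [-0.1776  0.2064  0.5344 -0.6258 -1.1168  1.3811]
```

```bash
python3 -m handwheel '0.0175 -0.006 0 0 0 0.01 0;0.0175 -0.006 0 0 0 0 0;0.0175 -0.006 0 0 0 0 0;0.0175 -0.006 0 0 0 0 0;0.0175 -0.006 0 0 0 0 0;0 0 0.025 0 0 0 0;0 0 0.035 0 0 0 0;0 0 0.035 0 0 0 0;0 0 0.025 0 0 0 0;0 0 0.015 0 0 0 0'
python3 -m handwheel '0 0 0 0 0 0 0;0 0 0 0 0 0 0;0 0 0 0 0 0 0;0 0 0 0 0 0 0;0 0 0 0 0 0 0;0 0 0 0 0 0 0;0 0 0 0 0 0 0;0 0 0 0 0 0 0;0 0 0 0 0 0 0;0 0 0 0 0 0 0'
python3 look.py w5 bracket_assembly
```

```text
time: 9.38
tool_pos: [0.4816, -0.1327, 0.0639]
orientation: [0.749, 0.662, -0.001, -0.002]
force: [-0.6, -0.8, 0.8]
grip_width: 0.028
grip_force: 29.8
time: 10.22
tool_pos: [0.4833, -0.1332, 0.0669]
orientation: [0.749, 0.662, -0.0, -0.0]
force: [0.8, -0.4, -0.8]
grip_width: 0.0283
grip_force: 29.8
10.2167 [ 0.4833 -0.1332  0.0669] [-179.998    -0.001    82.9478] [ 0.8334 -0.3676 -0.7988] 0.02829999260658666
[[ 0.1228  0.9924 -0.    ]
 [ 0.9924 -0.1228  0.    ]
 [ 0.     -0.     -1.    ]]
bracket_assembly [328.9 254.6] 0.74 [ 0.4815 -0.1666  0.    ] [ 0.4832 -0.1505  0.032 ]
  ext [301. 173.  55. 166.] 0.75
```

View pics/w5.png

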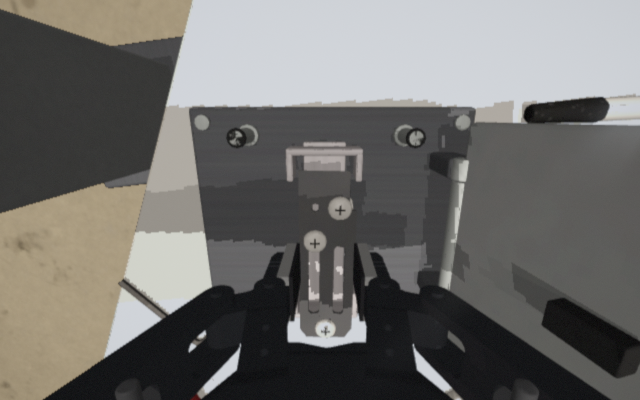

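```bash
python3 -m handwheel '0 -0.0007 0.005 0 0 0 0;0 0 0.006 0 0 0 0;0 0 0.006 0 0 0 0;0 0 0.005 0 0 0 0;0 0 0.003 0 0 0 0;0 0 0.002 0 0 0 0;0 0 0.0015 0 0 0 0;0 0 0 0 0 0 0;0 0 0 0 0 0 0;0 0 0 0 0 0 0'
```

```text
time: 11.2
tool_pos: [0.4828, -0.1331, 0.0385]
orientation: [0.749, 0.662, 0.0, 0.0]
force: [-0.2, -0.5, -0.5]
grip_width: 0.0284
grip_force: 29.8
```

```bash
python3 -m handwheel '0 0 0.001 0 0 0 0;0 0 0.001 0 0 0 0;0 0 0 0 0 0 0;0 0 0 0 0 0 0;0 0 0 0 0 0 0;0 0 0 0 0 0 0;0 0 0 0 0 0 0;0 0 0 0 0 0 0;0 0 0 0 0 0 0;0 0 0 0 0 0 0'
```

```text
time: 12.03
tool_pos: [0.483, -0.1332, 0.0369]
orientation: [0.749, 0.662, 0.0, 0.0]
force: [-2.5, -0.1, 6.9]
grip_width: 0.0286
grip_force: 30.3
```

```bash
python3 -m handwheel '0 0 -0.0005 0 0 0 0.5;0 0 0 0 0 0 0.6;0 0 0 0 0 0 0.7;0 0 0 0 0 0 0.7;0 0 -0.005 0 0 0 0.7;0 0 -0.015 0 0 0 0.7;0 0 -0.03 0 0 0 0.7;0 0 -0.04 0 0 0 0.7;0 0 -0.04 0 0 0 0.7;0 0 -0.04 0 0 0 0.7'
python3 look.py w6 bracket_assembly nest
```

```text
time: 12.87
tool_pos: [0.4822, -0.1327, 0.209]
orientation: [0.749, 0.662, 0.0, -0.0]
force: [1.4, -0.5, -0.1]
grip_width: 0.06
grip_force: 0.0
12.8667 [ 0.4822 -0.1327  0.209 ] [-179.9871   -0.0167   82.9767] [ 1.3725 -0.5358 -0.0644] 0.060031670773752606
[[ 0.1223  0.9925 -0.0002]
 [ 0.9925 -0.1223  0.0003]
 [ 0.0003 -0.0002 -1.    ]]
bracket_assembly [332.4 186.5] 0.94 [ 0.4886 -0.1446  0.    ] [ 0.4888 -0.137   0.032 ]
bracket_assembly [400.1 187.8] 0.42 [ 0.5726 -0.1567  0.    ] [ 0.5652 -0.148   0.032 ]
  ext [317. 145.  28.  84.] 0.83
nest [327.3 183.7] 0.91 [ 0.4827 -0.1403  0.    ] [ 0.4835 -0.133   0.032 ]
  ext [305. 134.  43. 101.] 0.62
```

View pics/w6.png

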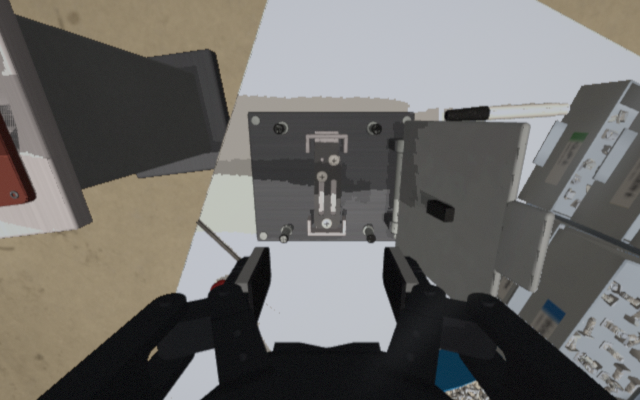

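Run:
```python
import pickle
from h import *
p=pickle.load(open("pics/w6.pkl","rb"));g=cv2.cvtColor(p["img"],cv2.COLOR_RGB2GRAY)
print("cols 302-350");
for r in(146,150,224,228): print(r,g[r,302:351])
print("rows at cols 320,335");print(g[128:160,322],g[205:242,318])
c,s=np.cos(-.1222),np.sin(-.1222)
for x,y,z in((-15,40,42),(15,40,42),(-22,40,46),(22,40,46),(0,49,42),(0,-49,42),(0,57,46),(0,-57,46)):
    print((x,y,z),pix(p,[.4825+(c*x-s*y)/1e3,-.1342+(s*x+c*y)/1e3,z/1e3]))
s1=arm.observe();t=shot("top");
for k in arm.place_of("bracket_assembly",t)[:1]: print(k,atz(t,k["position"],.032))
```

```text
cols 302-350
146 [ 68  68  69  87 139 148 139  95  65  67  69  67  67  68  68  69  70  70
  70  70  70  69  69  68  69  68  70  70  69  70  72  71  72  71  70  70
  71  67  62  61  60  83 131 148 143 107  73  67  67]
150 [ 67  66  69  87 129 141 134  95  69  66  68  67  68  69  69  69  69  70
  70  69  70  70  70  69  70  69  69  69  70  70  72  70  68  70  70  69
  66  65  55  55  57  81 127 142 136 102  72  66  69]
224 [ 91  90  91  91  97 130 180 180 144  81  75  87  91  93  95  95  95  94
  97 126 181 188 170 154 120 140 161 180 186 158 104  94  95  96  94  95
  95  91  89  88 111 178 189 174 105 100 102 101 102]
228 [ 88  87  89  88  94 128 181 180 147  86  80  80  82  84  95  87  87  89
  88  88  89  93 106 128 138 138 122 102  91  90  90  91  91  92  89  86
  82  82  81  84 118 185 191 174 114 100 100  99 100]
rows at cols 320,335
[ 68  66  75 115 144 139 126 137 144 134 139 151 152 136 101  71  70  69
  70  70  68  70  70  70  68  70  70  69  70  84 121 141] [100  98 100 112 123 122 112  97  88  85  89  90  92  92  92  91  92  94
  93  95  94  95  94  87  81  81  86 133 173 178 148  99  88  89  93 105
 159]
(-15, 40, 42) [312.44848131 150.18229362]
(15, 40, 42) [340.67777878 150.15262721]
(-22, 40, 46) [305.60167349 150.61155207]
(22, 40, 46) [347.52893339 150.56751528]
(0, 49, 42) [326.55539269 141.52953296]
(0, -49, 42) [326.63028119 228.28126213]
(0, 57, 46) [326.55033876 133.94325961]
(0, -57, 46) [326.6383574  236.07818492]
{'position': [255.1, 211.5], 'confidence': 0.55} [ 0.49311325 -0.13005975  0.032     ]
```

Bracket edges match the expected in-cradle positions within about 1 px, so it is loaded and released. Next I'll estimate the lid angle and the clearance behind it.

```bash
cat >> h.py <<'E'
N=np.array([.4825,-.1342]);YAW=-.1222
def fw(x,y,z):
    c,s=np.cos(YAW),np.sin(YAW);return np.array([N[0]+c*x-s*y,N[1]+s*x+c*y,z])
def wf(X):
    c,s=np.cos(YAW),np.sin(YAW);d=np.array(X[:2])-N;return np.array([c*d[0]+s*d[1],-s*d[0]+c*d[1],X[2]])
def face(th,r,y=0): return fw(.08-r*np.cos(th)+.003*np.sin(th),y,.046+r*np.sin(th)+.003*np.cos(th))
E
python3 - <<'E'
import pickle
from h import *
np.set_printoptions(precision=4,suppress=True)
w6=pickle.load(open("pics/w6.pkl","rb"));w4=pickle.load(open("pics/w4.pkl","rb"));t=shot("top")
for th in(1.7,1.8,1.9,2.0,2.1):
    print(th,"top",pix(t,face(th,.152)),"w4 tab",pix(w4,face(th,.152)),"w6 tip corners",pix(w6,face(th,.165,.025)),pix(w6,face(th,.165,-.025)),"w6 lid corner y+",pix(w6,face(th,.14,.071)))
for z in(.1,.15,.2):
    print(z,[wf(atz(t,u,z)) for u in((236,100),(255,110),(273,118),(290,137))])
    print("  w6",[wf(atz(w6,u,z)) for u in((528,157),(547,215),(555,240),(545,128))])
E
```

```text
1.7 top [249.0787 153.5735] w4 tab [477.3975  88.6245] w6 tip corners [526.4055 214.4885] [508.9257 297.1863] w6 lid corner y+ [507.6116 122.0713]
1.8 top [250.2752 146.5058] w4 tab [504.7491  89.5013] w6 tip corners [552.7409 212.4895] [533.3116 293.8385] w6 lid corner y+ [528.8324 121.9595]
1.9 top [251.5671 139.9422] w4 tab [528.2646  90.591 ] w6 tip corners [574.8657 209.663 ] [554.0997 289.0716] w6 lid corner y+ [547.0477 121.813 ]
2.0 top [252.9327 133.9686] w4 tab [547.4013  91.8349] w6 tip corners [592.3154 206.1831] [570.8443 283.1613] w6 lid corner y+ [561.8849 121.6389]
2.1 top [254.3498 128.6551] w4 tab [561.9656  93.1731] w6 tip corners [604.9801 202.2404] [583.3917 276.4138] w6 lid corner y+ [573.1914 121.4449]
0.1 [array([0.2453, 0.0639, 0.1   ]), array([0.226 , 0.0193, 0.1   ]), array([ 0.2112, -0.0222,  0.1   ]), array([ 0.1716, -0.0637,  0.1   ])]
  w6 [array([0.1751, 0.0403, 0.1   ]), array([ 0.2034, -0.013 ,  0.1   ]), array([ 0.2165, -0.0381,  0.1   ]), array([0.1846, 0.0647, 0.1   ])]
0.15 [array([0.2257, 0.0506, 0.15  ]), array([0.2075, 0.0087, 0.15  ]), array([ 0.1936, -0.0303,  0.15  ]), array([ 0.1563, -0.0694,  0.15  ])]
  w6 [array([0.1403, 0.047 , 0.15  ]), array([0.163 , 0.0042, 0.15  ]), array([ 0.1735, -0.0159,  0.15  ]), array([0.1479, 0.0665, 0.15  ])]
0.2 [array([0.2061, 0.0373, 0.2   ]), array([ 0.189, -0.002,  0.2  ]), array([ 0.176 , -0.0385,  0.2   ]), array([ 0.1411, -0.0752,  0.2   ])]
  w6 [array([0.1055, 0.0537, 0.2   ]), array([0.1225, 0.0215, 0.2   ]), array([0.1304, 0.0064, 0.2   ]), array([0.1112, 0.0683, 0.2   ])]
```

```bash
python3 -m handwheel '0 0 -0.02 0 0 0 0;0 0 -0.02 0 0 0 0;0 0 -0.015 0 0 0 0;0 0.02 0 0 0 0 0;0 0.025 0 0 0 0 0;0 0.025 0 0 0 0 0;0.002 0.025 0 0 0 0 0;0.002 0.025 0 0 0 0 0;0 0.023 0 0 0 0 0;0 0 0 0 0 0 0'
python3 - <<'E'
from h import *
np.set_printoptions(precision=4,suppress=True)
s=arm.observe();print(wf(s["tool_pos"]),s["grip_width"],R.from_quat(s["orientation"]).as_euler("xyz",degrees=True))
p=shot("side");cv2.imwrite("pics/s2.png",cv2.resize(cv2.cvtColor(p["img"][60:300,140:460],cv2.COLOR_RGB2BGR),None,fx=2.4,fy=2.4))
print(pix(p,s["tool_pos"])-[140,60])
E
```

```text
time: 14.1
tool_pos: [0.6273, -0.1464, 0.2587]
orientation: [0.749, 0.663, -0.0, -0.002]
force: [-0.7, 0.2, -0.4]
grip_width: -0.0001
grip_force: 0.0
[0.1452 0.0055 0.2587] -9.201266141031688e-05 [-179.8291   -0.1086   82.99  ]
[108.0825  63.5795]
```

View pics/s2.png

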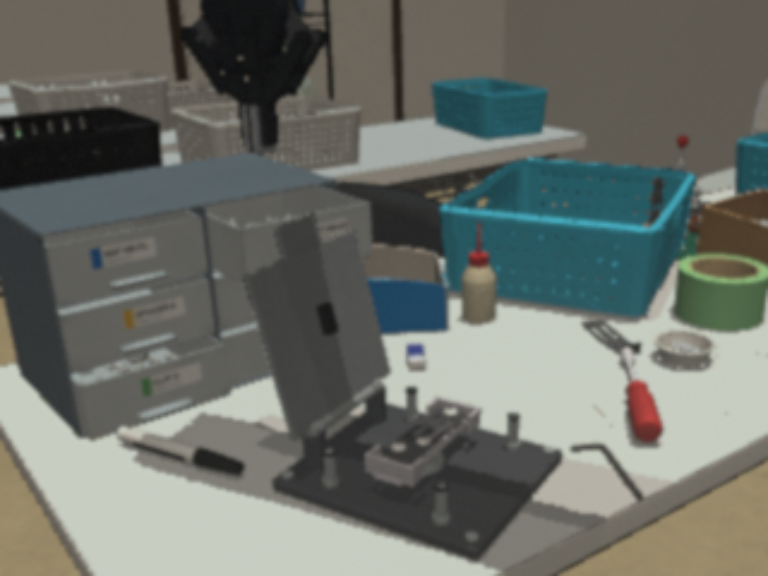

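The bracket sits flat in the cradle at (425,440). The fingers, at (260,145), are above and behind the lid tab with free room. I'll lower them behind the tab.

```bash
python3 -m handwheel '0 0 0.01 0 0 0 0;0 0 0.012 0 0 0 0;0 0 0.012 0 0 0 0;0 0 0.012 0 0 0 0;0 0 0.01 0 0 0 0;0 0 0.008 0 0 0 0;0 0 0.005 0 0 0 0;0 0 0.004 0 0 0 0;0 0 0 0 0 0 0;0 0 0 0 0 0 0'
python3 - <<'E'
from h import *
np.set_printoptions(precision=4,suppress=True)
s=arm.observe();print(wf(s["tool_pos"]),s["force"])
# corner path: TCP x = face x + 0.0145, z = face z
P=[wf(face(t,.15))+[.0145,0,0] for t in np.arange(1.7,-.01,-.1)]
for t,q in zip(np.arange(1.7,-.01,-.1),P): print(round(t,1),q)
E
```

```text
time: 14.98
tool_pos: [0.6252, -0.1466, 0.189]
orientation: [0.749, 0.662, 0.0, 0.0]
force: [-0.4, -0.2, -0.2]
grip_width: -0.0003
grip_force: 0.0
[0.1431 0.0051 0.189 ] [-0.3961 -0.1966 -0.2092]
1.7 [0.1168 0.     0.1944]
1.6 [0.1019 0.     0.1958]
1.5 [0.0869 0.     0.1958]
1.4 [0.072  0.     0.1943]
1.3 [0.0573 0.     0.1913]
1.2 [0.0429 0.     0.1869]
1.1 [0.0291 0.     0.181 ]
1.0 [ 0.016  -0.      0.1738]
0.9 [0.0036 0.     0.1654]
0.8 [-0.0079 -0.      0.1557]
0.7 [-0.0183  0.      0.1449]
0.6 [-0.0276  0.      0.1332]
0.5 [-0.0357  0.      0.1205]
0.4 [-0.0425  0.      0.1072]
0.3 [-0.0479 -0.      0.0932]
0.2 [-0.0519  0.      0.0787]
0.1 [-0.0545  0.      0.064 ]
-0.0 [-0.0555  0.      0.049 ]
```

```bash
python3 -m handwheel '0 -0.008 0 0 0 0 0;0 -0.008 0 0 0 0 0;0 -0.008 0 0 0 0 0;0 -0.008 0 0 0 0 0;0 -0.008 0 0 0 0 0;0 -0.008 0 0 0 0 0;0 -0.008 0 0 0 0 0;0 -0.008 0 0 0 0 0;0 -0.007 0 0 0 0 0;0 0 0 0 0 0 0'
cat > st.py <<'E'
from h import *
np.set_printoptions(precision=4,suppress=True)
s=arm.observe();w=wf(s["tool_pos"]);f=s["force"];print(s["time"],w,f)
c=[w[0]-.0145-.08,w[2]-.046];r=np.hypot(*c);th=np.arctan2(c[1],-c[0])-np.arcsin(.003/r);print("theta if corner touches",th,"r",r)
p=shot("side")
best=[]
for k in arm.place_of("lid_tab",p)[:2]:
    u=np.array(k["position"]);ts=np.arange(-.1,2,.01);e=[np.linalg.norm(pix(p,face(t,.152))-u) for t in ts];print("side",u,k["confidence"],ts[np.argmin(e)],min(e))
p=shot("top")
for k in arm.place_of("lid_tab",p)[:2]:
    u=np.array(k["position"]);ts=np.arange(-.1,2,.01);e=[np.linalg.norm(pix(p,face(t,.152))-u) for t in ts];print("top",u,k["confidence"],ts[np.argmin(e)],min(e))
E
python3 st.py
```

```text
time: 15.82
tool_pos: [0.5531, -0.1379, 0.1888]
orientation: [0.749, 0.662, -0.0, -0.0]
force: [0.1, 0.1, 0.0]
grip_width: -0.0002
grip_force: 0.0
15.8167 [0.0705 0.0049 0.1888] [0.1405 0.146  0.0083]
theta if corner touches 1.3836044147793929 r 0.14476127042267975
side [291.  162.9] 0.97 1.3699999999999992 1.4087412097030878
top [247.5 175.9] 0.72 1.4099999999999993 1.1705580530579942
```

```bash
python3 -m handwheel '0 -0.0125 0.0025 0 0 0 0;0 -0.014 0.0042 0 0 0 0;0 -0.0134 0.0056 0 0 0 0;0 -0.0126 0.007 0 0 0 0;0 -0.012 0.008 0 0 0 0;0 -0.011 0.0093 0 0 0 0;-0.002 -0.01 0.0103 0 0 0 0;-0.002 -0.009 0.0113 0 0 0 0;0 0 0 0 0 0 0;0 0 0 0 0 0 0'; python3 st.py
```

```text
time: 16.85
tool_pos: [0.4603, -0.1303, 0.1305]
orientation: [0.749, 0.662, -0.0, -0.0]
force: [0.4, -0.7, 0.4]
grip_width: -0.0002
grip_force: 0.0
16.85 [-0.0225  0.0012  0.1305] [ 0.4108 -0.7067  0.3694]
theta if corner touches 0.6046800103381842 r 0.1443720241964701
side [336.3 201.4] 0.8 0.5999999999999996 0.5525891180996529
side [316.7 244.4] 0.4 0.039999999999999925 33.14585116668527
```

```bash
python3 -m handwheel '0 -0.0055 0.0072 0 0 0 0;0 -0.005 0.0075 0 0 0 0;0 -0.0044 0.0078 0 0 0 0;0 -0.0037 0.008 0 0 0 0;0 -0.0029 0.0082 0 0 0 0;0 -0.002 0.0083 0 0 0 0;0 -0.0013 0.0084 0 0 0 0;0 -0.0007 0.008 0 0 0 0;0 0 0 0 0 0 0;0 0 0 0 0 0 0'; python3 st.py
```

```text
time: 17.88
tool_pos: [0.4348, -0.127, 0.0667]
orientation: [0.749, 0.662, -0.0, -0.001]
force: [0.9, 0.3, -0.1]
grip_width: -0.0004
grip_force: 0.0
17.8833 [-0.0482  0.0013  0.0667] [ 0.8605  0.3137 -0.114 ]
theta if corner touches 0.12335914741797863 r 0.14420027988677908
side [350.6 237.4] 0.85 0.11999999999999988 1.22123417522467
top [247.7 244.9] 0.79 0.2499999999999998 1.5331949225145076
```

```bash
python3 -m handwheel '0 -0.0005 0.003 0 0 0 0;0 0 0.003 0 0 0 0;0 0 0.003 0 0 0 0;0 0 0.002 0 0 0 0;0 0 0.002 0 0 0 0;0 0 0.002 0 0 0 0;0 0 0.002 0 0 0 0;0 0 0 0 0 0 0;0 0 0 0 0 0 0;0 0 0 0 0 0 0'; python3 st.py
```

```text
time: 18.92
tool_pos: [0.4341, -0.1272, 0.0501]
orientation: [0.749, 0.662, -0.0, -0.0]
force: [-2.1, -1.1, 5.7]
grip_width: 0.0001
grip_force: 2.9
18.9167 [-0.0489  0.0011  0.0501] [-2.0797 -1.0908  5.7235]
theta if corner touches 0.007875007376399679 r 0.14346144843615202
side [349.7 247.2] 0.8 -0.020000000000000046 0.3816590926228017
top [248.5 246.1] 0.67 0.19999999999999982 1.3802903478719755
```

```bash
python3 -m handwheel '0 0 0.001 0 0 0 0;0 0 0 0 0 0 0;0 0 0.001 0 0 0 0;0 0 0 0 0 0 0;0 0 0.001 0 0 0 0;0 0 0 0 0 0 0;0 0 0 0 0 0 0;0 0 0 0 0 0 0;0 0 0 0 0 0 0;0 0 0 0 0 0 0'; python3 st.py
```

```text
time: 19.95
tool_pos: [0.4343, -0.1272, 0.0488]
orientation: [0.749, 0.662, -0.001, -0.0]
force: [-12.6, 2.9, 31.4]
grip_width: -0.0001
grip_force: 15.7
19.95 [-0.0487  0.0011  0.0488] [-12.6387   2.897   31.391 ]
theta if corner touches -0.0015259893343254373 r 0.14326829861750018
side [352.8 248.3] 0.77 -0.03000000000000004 2.9701130549014043
top [247.4 244.6] 0.83 0.2699999999999998 1.680668047813732
```

```bash
python3 -m handwheel '0 0 -0.001 0 0 0 0;0 0 0 0 0 0 0;0 0 0 0 0 0 0;0 0 0 0 0 0 0;0 0 0 0 0 0 0;0 0 0 0 0 0 0;0 0 0 0 0 0 0;0 0 0 0 0 0 0;0 0 0 0 0 0 0;0 0 0 0 0 0 0'; python3 st.py
```

```text
time: 20.98
tool_pos: [0.4342, -0.1272, 0.049]
orientation: [0.749, 0.662, -0.0, -0.0]
force: [-7.3, 1.5, 18.5]
grip_width: 0.0002
grip_force: 9.4
20.9833 [-0.0488  0.0011  0.049 ] [-7.2586  1.5051 18.4824]
theta if corner touches -0.0002820234369276392 r 0.14332510534205678
side [352.2 247.3] 0.96 -0.020000000000000046 2.3615024414688532
top [249.2 244.1] 0.62 0.2599999999999998 0.17562799628604353
```

```bash
python3 -c "
from station import arm
s=arm.observe();print(s['force'],s['tool_pos'],max(abs(x) for x in s['qd']));print(arm.job_done())"
```

```text
[-7.20705426  0.83283491 18.22573761] [ 0.43418562 -0.1271539   0.04896691] 0.0015832038374074611
the job is handed in; nothing more can be done
None
```

The job is handed in, but the result was not reported back: the bolted bracket was released flat in the cradle and the lid lowered onto it without slamming; at hand-in the fingers were holding it on its stops with about 20 N.

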